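# Feel the press plungers' ends in the test bore and rack them all chamfer down

## Robot

A 6-joint arm with a two-finger parallel gripper is mounted at the origin on the work surface. World frame = base frame: x ahead of the robot, y to its left, z up, the work surface at z = 0. Lengths are in m, angles in rad, forces in N, time in s.
With the tool pointing down it reaches from about 0.275 to 0.875 m from the base axis. Payload 12.5 kg.
Tool frame: the origin (TCP) lies midway between the tips of the shut fingers; the grasp point (between the pads) lies 19 mm behind it; z points along the fingers, y is the line along which they close (so a half turn about z gives the same grasp; the last joint's range is limited). The gripper opens to 85 mm and grips with 20 to 120 N. Pads are 22 mm wide; open, the fingers measure 114 mm over their backs; the gripper's body (76 mm by 85 mm) begins 54 mm behind the grasp point. The pads swing forward as they close: fully open they stand 13 mm farther back than shut.
Start: joints at [-1.238, 0.351, 1.652, -0, 1.139, -0.085], TCP at [0.223, -0.503, 0.231] pointing down, gripper open.
Joint ranges: [-2.75, 2.75], [-0.79, 2.1], [0.01, 2.65], [-1.57, 4.71], [0.07, 3.14], [-2.87, 2.87]. Speed limits (rad/s): [2.22, 2.22, 2.79, 3.14, 3.14, 3.14].

## Interface

Orientations are given as a unit quaternion [x, y, z, w].
In Python, from cell import r gives the robot as it stands. Calls block until the motion is done:
- r.move_to(position, orientation): joint-space move of the TCP to a pose.
- r.move_linear(position, rot=None, vel=0.15): straight line of the TCP; rot=None keeps the orientation; vel is the mean speed in m/s.
- r.set_joints(angles): joint-space move.
- r.set_gripper(opening, squeeze=None): opening from 0.0 (shut) to 1.0 (fully open); squeeze is the grip in N (None keeps the last); returns when the fingers have stopped.
- r.sleep(seconds).
- r.inverse_kinematics(position, orientation): joint angles nearest the present ones, or None.
- r.get_obs(): the state.
- r.get_image(name): name is "side" or "top"; returns a dict with "pixels" (480x640x3 uint8, red, green, blue), "depth" (480x640 float32, m along the optical axis (not along the pixel's ray), 0 where there is no reading), "fx", "fy", "cx", "cy" (pixels), "camera_from_world" (4x4, takes a point from world to camera coordinates). Camera axes: x right, y down, z forward; pixel columns grow to the right and rows downward; lengths in m; the calibration is good to about 2 mm. A picture is of the moment at which its call begins.
A pose or a line that the arm cannot do raises r.PlanningError and nothing moves.
- r.hand_in(): hands the job in; it is judged then, once.
Trained networks look in a picture, given as the dict that the camera call returned (one of the last four; its "shot" number tells which), for a name from the list of things; names that differ only in an ending like _2 or _b are one class to them, and where a whole thing is asked for, a point or a joint stands for the part that bears it (a point fixed in the world has none). Each returns a list of dicts, best first, with "score" (0 to 1); they miss things now and then, are a little off and sometimes report something else, mostly with a low value. They report only what shows in the picture. A call takes as long as a camera call.
- r.find_in(picture, label): "location" ([column, row] as shares, 0 to 1, of the picture: columns of its width, rows of its height, amid what is visible of it).
- r.cut_out(picture, label): "region" (480x640 bool, what is visible of it) and "location" ([column, row] as shares, 0 to 1, of the picture: columns of its width, rows of its height, amid what is visible of it).
- r.landmark_of(picture, label): "location" ([column, row] as shares, 0 to 1, of the picture: columns of its width, rows of its height: a listed point, or the origin of a listed thing).
The state is a dict: "t": time; "q": joint angles; "qvel": joint speeds; "effort": joint torques, N m; "tool_pos": TCP position; "ee_rot": TCP orientation; "contact_force": force on the tool from outside, world axes, zero at the start; "torque": the same for the moment, N m; "opening": opening from 0.0 (shut) to 1.0 (fully open); "finger_force": force on a finger pad.
Only numpy, scipy, OpenCV 4.12 (cv2) and the standard library are available. Lean on these libraries where they do the work, as an engineer would, in place of code of your own. Each camera call takes 0.05 s, during which the arm holds its last target. There are 200 camera calls.

## Task

The two steel press plungers lying on the grey rest have one chamfered end and one square end. One plunger at a time, gently push an end into the bore of the sloping steel test block to feel which end it is (a chamfered end goes in a little way, a square end stops at the face), then lay that plunger in a free place of the white sloping rack, chamfered end down and pushed fully home into the hole of the lower plate, and let go before you fetch the other. Finish with both racked alike, do not ram or drop them, and leave the jar, the beaker and the tin alone.

Things in the scene. Friction and masses are not known exactly. Their poses are not given: they have to be found in the camera images.
- plunger_1: Steel rod, 30 mm diameter, 120 mm long, about 0.62 kg, lying level on the rest. One end is square, the full 30 mm; the other is chamfered at 45 degrees, from 30 to 8 mm diameter over its last 11 mm. Origin at mid-length on the axis, between two dark bands; x along the rod. The frame does not tell which end is chamfered (+x or -x, and the two plungers may differ): it must be felt.
- plunger_2: Steel rod, 30 mm diameter, 120 mm long, about 0.62 kg, lying level on the rest. One end is square, the full 30 mm; the other is chamfered at 45 degrees, from 30 to 8 mm diameter over its last 11 mm. Origin at mid-length on the axis, between two dark bands; x along the rod. The frame does not tell which end is chamfered (+x or -x, and the two plungers may differ): it must be felt.
- rest: Fixed grey rest, 130 x 150 mm. Origin at the centre of its underside on the bench, x along the plungers, z up. The plungers lie 80 mm apart (y = -40 and +40 mm, x about 0), axes 42 mm above the bench, in V notches 9 mm thick at x = -42 and +42 mm. Between the notches there is only a 10 mm base plate below them: room for fingers.
- gauge: Fixed base of the test block, 120 x 90 mm, 12 mm thick; origin at the centre of its underside. It carries a leaning steel plate 20 mm thick, 70 mm wide, with a round 27 mm bore right through it, reaching 24 mm above and 46 mm below the bore axis. In front of the plate's face nothing stands on the base.
- gauge_bed: The bore. Origin at the centre of its mouth on the plate's face, 62 mm above the bench. x points out of the bore, up a slope of 35 degrees from level; y is level; z square to both, leaning up. A plunger along x, chamfered end first, goes in 9.5 mm until its taper meets the rim (plunger origin at x = 50.5 mm); a square end stops on the face (origin at x = 60 mm).
- rack: Fixed base plate of the white sloping rack, 175 x 190 mm, 10 mm thick; origin at the centre of its underside. Its bed has two places alike. At the lower end a plate 180 mm wide, 12 mm thick, square to the slope, has two round 27 mm holes right through, 90 mm apart, and reaches 22 mm above their axes. Friction may keep a released plunger from sliding down by itself.
- rack_bed: Bed of the rack. Origin on the lower plate's upper face midway between the holes, 62 mm above the bench. x up the slope (35 degrees from level), y level, z square to the bed. Holes at y = -45 and 45 mm, z = 0. V notches 9 mm thick at x = 16 and 98 mm, open to +z, carry a plunger at z = 0; deck at z = -37 mm. Plunger origin when home: x = 50.5 mm; wrong end down: 60 mm.
- place_a (a point): Centre of the hole of the rack's place at y = -45 mm of the rack bed, on the plate's upper face.
- place_b (a point): Centre of the hole of the rack's place at y = +45 mm of the rack bed, on the plate's upper face.
- jar: Bystander: closed jar with a pink cap, 60 mm diameter, 80 mm tall, loose; origin at the centre of its underside.
- beaker: Bystander: glass beaker, 70 mm diameter, 90 mm tall, loose; origin at the centre of its underside.
- tin: Bystander: metal tin, 70 mm diameter, 60 mm tall, loose; origin at the centre of its underside.

How it is judged:
On the way, in this order (a step that is already met when the one before it is completed fails the run):
1. an end of one plunger is pressed into or against the mouth of the test bore, in line with it, the other plunger still lying on the rest (((x of plunger_1 in the frame of gauge_bed between 0.044 and 0.0645 m and y of plunger_1 in the frame of gauge_bed between -0.009 and 0.009 m and z of plunger_1 in the frame of gauge_bed between -0.009 and 0.009 m and angle between the x axis of plunger_1 and the x axis of gauge_bed, either way round below 0.2 rad and contact force between plunger_1 and gauge_bed above 1 N and distance of plunger_2 from where it was at the start of the episode below 0.03 m) or (x of plunger_2 in the frame of gauge_bed between 0.044 and 0.0645 m and y of plunger_2 in the frame of gauge_bed between -0.009 and 0.009 m and z of plunger_2 in the frame of gauge_bed between -0.009 and 0.009 m and angle between the x axis of plunger_2 and the x axis of gauge_bed, either way round below 0.2 rad and contact force between plunger_2 and gauge_bed above 1 N and distance of plunger_1 from where it was at the start of the episode below 0.03 m))), for 0.05 s.
2. that plunger lies home in a rack place, chamfered end in the hole, let go, the other still lying on the rest (((((x of plunger_1 in the frame of rack_bed between 0.046 and 0.0555 m and y of plunger_1 in the frame of rack_bed between -0.051 and -0.039 m and z of plunger_1 in the frame of rack_bed between -0.006 and 0.006 m and angle between the x axis of plunger_1 and the x axis of rack_bed, either way round below 0.1 rad and linear speed of plunger_1 below 0.02 m/s and contact force between the fingers and plunger_1 below 0.1 N) or (x of plunger_1 in the frame of rack_bed between 0.046 and 0.0555 m and y of plunger_1 in the frame of rack_bed between 0.039 and 0.051 m and z of plunger_1 in the frame of rack_bed between -0.006 and 0.006 m and angle between the x axis of plunger_1 and the x axis of rack_bed, either way round below 0.1 rad and linear speed of plunger_1 below 0.02 m/s and contact force between the fingers and plunger_1 below 0.1 N)) and distance of plunger_2 from where it was at the start of the episode below 0.03 m) or (((x of plunger_2 in the frame of rack_bed between 0.046 and 0.0555 m and y of plunger_2 in the frame of rack_bed between -0.051 and -0.039 m and z of plunger_2 in the frame of rack_bed between -0.006 and 0.006 m and angle between the x axis of plunger_2 and the x axis of rack_bed, either way round below 0.1 rad and linear speed of plunger_2 below 0.02 m/s and contact force between the fingers and plunger_2 below 0.1 N) or (x of plunger_2 in the frame of rack_bed between 0.046 and 0.0555 m and y of plunger_2 in the frame of rack_bed between 0.039 and 0.051 m and z of plunger_2 in the frame of rack_bed between -0.006 and 0.006 m and angle between the x axis of plunger_2 and the x axis of rack_bed, either way round below 0.1 rad and linear speed of plunger_2 below 0.02 m/s and contact force between the fingers and plunger_2 below 0.1 N)) and distance of plunger_1 from where it was at the start of the episode below 0.03 m))), for 0.2 s.
3. with the first one racked, an end of the other plunger is pressed into or against the mouth of the test bore (((((x of plunger_1 in the frame of rack_bed between 0.046 and 0.0555 m and y of plunger_1 in the frame of rack_bed between -0.051 and -0.039 m and z of plunger_1 in the frame of rack_bed between -0.006 and 0.006 m and angle between the x axis of plunger_1 and the x axis of rack_bed, either way round below 0.1 rad and linear speed of plunger_1 below 0.02 m/s and contact force between the fingers and plunger_1 below 0.1 N) or (x of plunger_1 in the frame of rack_bed between 0.046 and 0.0555 m and y of plunger_1 in the frame of rack_bed between 0.039 and 0.051 m and z of plunger_1 in the frame of rack_bed between -0.006 and 0.006 m and angle between the x axis of plunger_1 and the x axis of rack_bed, either way round below 0.1 rad and linear speed of plunger_1 below 0.02 m/s and contact force between the fingers and plunger_1 below 0.1 N)) and x of plunger_2 in the frame of gauge_bed between 0.044 and 0.0645 m and y of plunger_2 in the frame of gauge_bed between -0.009 and 0.009 m and z of plunger_2 in the frame of gauge_bed between -0.009 and 0.009 m and angle between the x axis of plunger_2 and the x axis of gauge_bed, either way round below 0.2 rad and contact force between plunger_2 and gauge_bed above 1 N) or (((x of plunger_2 in the frame of rack_bed between 0.046 and 0.0555 m and y of plunger_2 in the frame of rack_bed between -0.051 and -0.039 m and z of plunger_2 in the frame of rack_bed between -0.006 and 0.006 m and angle between the x axis of plunger_2 and the x axis of rack_bed, either way round below 0.1 rad and linear speed of plunger_2 below 0.02 m/s and contact force between the fingers and plunger_2 below 0.1 N) or (x of plunger_2 in the frame of rack_bed between 0.046 and 0.0555 m and y of plunger_2 in the frame of rack_bed between 0.039 and 0.051 m and z of plunger_2 in the frame of rack_bed between -0.006 and 0.006 m and angle between the x axis of plunger_2 and the x axis of rack_bed, either way round below 0.1 rad and linear speed of plunger_2 below 0.02 m/s and contact force between the fingers and plunger_2 below 0.1 N)) and x of plunger_1 in the frame of gauge_bed between 0.044 and 0.0645 m and y of plunger_1 in the frame of gauge_bed between -0.009 and 0.009 m and z of plunger_1 in the frame of gauge_bed between -0.009 and 0.009 m and angle between the x axis of plunger_1 and the x axis of gauge_bed, either way round below 0.2 rad and contact force between plunger_1 and gauge_bed above 1 N))), for 0.05 s.
At the end, for the whole second after the job is handed in: Each plunger lies at rest, let go, in its own place of the rack, chamfered end in the hole of the lower plate and fully home: its middle 46 to 55.5 mm up the slope from the plate's face, within 6 mm of the place's axis and within 0.1 rad of its direction (((x of plunger_1 in the frame of rack_bed between 0.046 and 0.0555 m and y of plunger_1 in the frame of rack_bed between -0.051 and -0.039 m and z of plunger_1 in the frame of rack_bed between -0.006 and 0.006 m and angle between the x axis of each of plunger_1, plunger_2 and the x axis of rack_bed, either way round below 0.1 rad and linear speed of each of plunger_1, plunger_2 below 0.02 m/s and contact force between the fingers and plunger_1 below 0.1 N and x of plunger_2 in the frame of rack_bed between 0.046 and 0.0555 m and y of plunger_2 in the frame of rack_bed between 0.039 and 0.051 m and z of plunger_2 in the frame of rack_bed between -0.006 and 0.006 m and contact force between the fingers and plunger_2 below 0.1 N) or (x of plunger_1 in the frame of rack_bed between 0.046 and 0.0555 m and y of plunger_1 in the frame of rack_bed between 0.039 and 0.051 m and z of plunger_1 in the frame of rack_bed between -0.006 and 0.006 m and angle between the x axis of each of plunger_1, plunger_2 and the x axis of rack_bed, either way round below 0.1 rad and linear speed of each of plunger_1, plunger_2 below 0.02 m/s and contact force between the fingers and plunger_1 below 0.1 N and x of plunger_2 in the frame of rack_bed between 0.046 and 0.0555 m and y of plunger_2 in the frame of rack_bed between -0.051 and -0.039 m and z of plunger_2 in the frame of rack_bed between -0.006 and 0.006 m and contact force between the fingers and plunger_2 below 0.1 N))); the robot touches nothing.
It fails at once if the jar is pushed away (more than 30 mm) or knocked over (distance of jar from where it was at the start of the episode above 0.03 m or angle between jar's own z axis and vertical above 0.4 rad).
It fails at once if the beaker is pushed away (more than 30 mm) or knocked over (distance of beaker from where it was at the start of the episode above 0.03 m or angle between beaker's own z axis and vertical above 0.4 rad).
It fails at once if the tin is pushed away (more than 30 mm) or knocked over (distance of tin from where it was at the start of the episode above 0.03 m or angle between tin's own z axis and vertical above 0.4 rad).
It fails at once if a plunger is rammed (more than 60 N) into the test block or the rack (contact force between any of plunger_1, plunger_2 and gauge_bed above 60 N or contact force between any of plunger_1, plunger_2 and rack_bed above 60 N).
It fails at once if a plunger is dropped or thrown (faster than 1.2 m/s) (linear speed of any of plunger_1, plunger_2 above 1.2 m/s).
It also fails if it takes over 72 s, if anything falls off the work surface, if the arm or the gripper's body presses on something with over 40 N, if the wrist force passes 120 N, or if a joint passes its speed limit or range.

## Working session

There is one attempt and no reset: what is moved stays moved. The work goes in short steps, each a Python script; the robot and the scene stay as the last script left them, time stands still between calls to the robot, and variables do not carry over. Pictures are saved under pics/ and viewed, at most 10 in all, crops included, and the job is handed in when it is done.

```bash
ls; mkdir -p pics
python3 - <<'E'
from cell import r
import cv2,numpy as np
for n in ("top","side"):
    p=r.get_image(n); cv2.imwrite(f"pics/{n}0.png",p["pixels"][:,:,::-1])
    np.savez(f"{n}0.npz",**{k:v for k,v in p.items()})
    T=np.linalg.inv(p["camera_from_world"]); print(n,p["fx"],T[:3,3].round(3),T[:3,2].round(3))
    for l in ("plunger_1","rest","gauge","gauge_bed","rack","rack_bed","place_a","jar","beaker","tin"):
        for d in r.landmark_of(p,l)[:3]:
            u,v=d["location"][0]*640,d["location"][1]*480
            z=p["depth"][min(479,int(v)),min(639,int(u))]
            w=T@[(u-p["cx"])/p["fx"]*z,(v-p["cy"])/p["fy"]*z,z,1]
            print(l,round(d["score"],2),round(u),round(v),w[:3].round(3))
print(r.get_obs())
E
```

```text
cell.py
pics
top 445.4654563857405 [0.495 0.054 0.878] [ 0.157 -0.03  -0.987]
plunger_1 0.8 347 299 [ 0.497 -0.015  0.057]
plunger_1 0.71 232 169 [0.739 0.2   0.062]
plunger_1 0.68 355 255 [ 0.579 -0.03   0.054]
rest 0.84 348 278 [ 0.537 -0.021  0.01 ]
gauge 0.66 190 282 [0.528 0.281 0.013]
gauge 0.54 352 256 [ 0.576 -0.026  0.054]
gauge_bed 0.94 163 280 [0.532 0.323 0.043]
rack 0.7 187 281 [0.53  0.288 0.012]
rack 0.61 478 299 [ 0.497 -0.261  0.047]
rack 0.5 473 262 [ 0.567 -0.255  0.05 ]
rack_bed 0.84 462 281 [ 0.531 -0.226  0.065]
place_a 0.86 472 260 [ 0.569 -0.243  0.073]
place_a 0.6 449 305 [ 0.487 -0.206  0.046]
jar 0.74 346 278 [ 0.539 -0.017  0.007]
jar 0.63 314 185 [0.704 0.046 0.081]
beaker 0.56 366 161 [ 0.778 -0.061  0.001]
tin 0.77 234 164 [0.749 0.197 0.059]
tin 0.4 462 284 [ 0.526 -0.227  0.06 ]
side 491.7089541542225 [ 0.532 -0.676  0.593] [ 0.128  0.807 -0.576]
plunger_1 0.96 285 287 [ 0.572 -0.053  0.056]
plunger_1 0.6 235 283 [ 0.49  -0.029  0.057]
plunger_1 0.3 360 273 [0.717 0.01  0.016]
rest 0.96 263 302 [ 0.533 -0.033  0.01 ]
rest 0.18 361 270 [0.718 0.013 0.0
[... 632 characters left out ...]
t': 1.1, 'q': array([-1.23758671e+00,  3.50676404e-01,  1.65181007e+00,  2.85978186e-05,
        1.13907468e+00, -8.45931177e-02]), 'qvel': array([ 5.57263138e-05,  4.44740858e-04, -1.15575232e-03,  1.10307949e-03,
       -9.93944321e-04, -1.30876639e-05]), 'effort': array([ 2.84488407e-03, -5.06030238e+01, -2.91638428e+01,  2.96839937e-05,
        6.95772942e-04, -1.57236843e-05]), 'tool_pos': array([ 0.22319375, -0.50266524,  0.23129866]), 'ee_rot': array([9.78260586e-01, 2.07379425e-01, 1.48397768e-05, 1.40193562e-05]), 'contact_force': array([ 0.56076117, -0.73553431,  0.29132446]), 'torque': array([0.03623029, 0.00876209, 0.01876871]), 'finger_force': 0.0, 'opening': 1.0014275406084052}
```

View pics/top0.png

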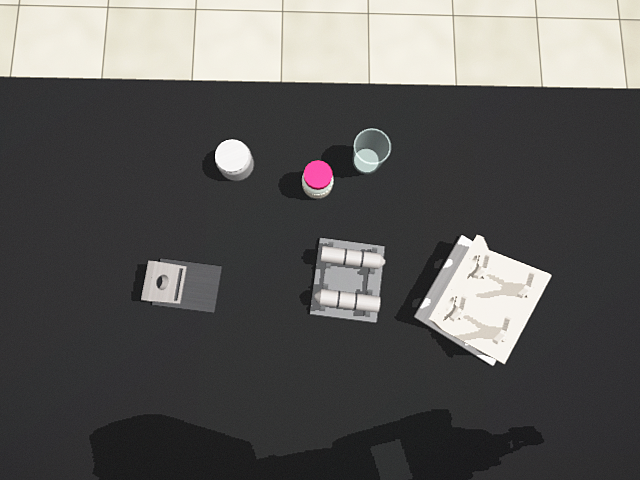

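View pics/side0.png

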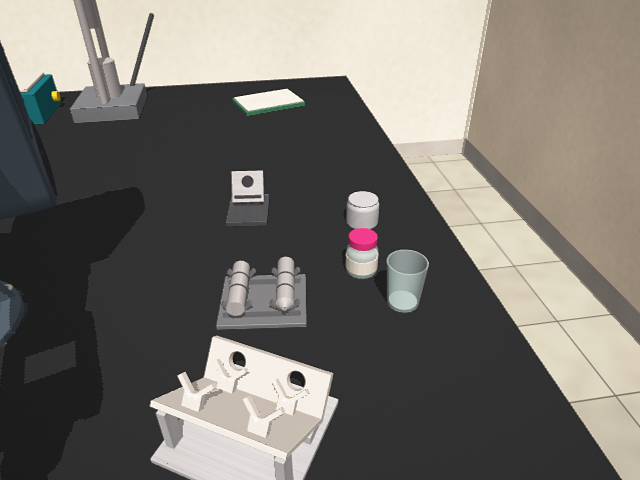

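The top view shows the gauge bore at about (163,280), the rest with plungers at (350,299) and (352,256), and the rack with its lower plate on the left, (465,237)–(418,315). Both slopes rise towards -y. The rod ends look tapered at (316,299) and (383,262), but this still has to be felt. The side view agrees: bore at (248,180), rack holes at (238,360) and (296,380).

```bash
cat > meas.py <<'E'
import numpy as np,cv2
def load(n): return dict(np.load(n))
def cloud(p):
    v,u=np.mgrid[:480,:640]; z=p["depth"].astype(float)
    T=np.linalg.inv(p["camera_from_world"])
    c=np.stack([(u-p["cx"])/p["fx"]*z,(v-p["cy"])/p["fy"]*z,z],-1)
    w=c@T[:3,:3].T+T[:3,3]; w[z==0]=np.nan; return w
def normals(w):
    a=np.full_like(w,np.nan); b=a.copy()
    a[:,2:-2]=w[:,4:]-w[:,:-4]; b[2:-2]=w[4:]-w[:-4]
    n=np.cross(b,a); n/=np.linalg.norm(n,axis=-1,keepdims=True); return n
def onplane(p,u,v,z):
    T=np.linalg.inv(p["camera_from_world"]); d=T[:3,:3]@[(u-p["cx"])/p["fx"],(v-p["cy"])/p["fy"],1]
    return T[:3,3]+d*(z-T[2,3])/d[2]
E
python3 - <<'E'
from meas import *
def fit(w,n,box,ref,tol=0.15):
    m=(w[...,0]>box[0])&(w[...,0]<box[1])&(w[...,1]>box[2])&(w[...,1]<box[3])&(w[...,2]>.015)
    m&=np.abs(n@ref)>np.cos(tol); q=w[m]
    for _ in range(4):
        c=np.median(q,0); nn=np.linalg.svd(q-c,full_matrices=False)[2][2]; 
        d=np.abs((q-c)@nn); q=q[d<max(.002,np.median(d)*2)]
    nn*=np.sign(nn[2]); return len(q),q.mean(0).round(4),nn.round(3),np.degrees(np.arctan2(nn[1],nn[0])).round(2)
px={"top":dict(gauge=[(163,280)],rack=[(462,281),(472,260),(449,305)]),"side":dict(gauge=[(249,180)],rack=[(266,369),(292,381),(237,361)])}
c35,s35=np.cos(np.radians(35)),np.sin(np.radians(35))
for k in("top","side"):
    p=load(k+"0.npz"); w=cloud(p); n=normals(w)
    print(k,{o:[onplane(p,*q,.062)[:2].round(4) for q in l] for o,l in px[k].items()})
    print(" gauge face",fit(w,n,(.45,.62,.24,.42),np.array([0,-c35,s35]),.2))
    a=np.radians(-118)
    for a in (-90,-105,-120,-135):
        a_=np.radians(a); print(" rack",a,"plate",fit(w,n,(.4,.65,-.42,-.12),np.array([np.cos(a_)*c35,np.sin(a_)*c35,s35])),"deck",fit(w,n,(.4,.65,-.42,-.12),np.array([-np.cos(a_)*s35,-np.sin(a_)*s35,c35])))
    for x0,x1 in((.45,.535),(.54,.62)):
        m=(w[...,0]>x0)&(w[...,0]<x1)&(np.abs(w[...,1]+.02)<.09)&(w[...,2]>.046)
        q=w[m]; c=q.mean(0); d=np.linalg.svd(q-c,full_matrices=False)[2][0]; t=(q-c)@d
        rect=cv2.minAreaRect((q[:,:2]*1000).astype(np.float32))
        print(" plunger",len(q),c.round(4),d.round(3),"mid",(c+d*(t.max()+t.min())/2).round(4),np.ptp(t).round(3),q[:,2].max().round(4),rect)
E
```

```text
top {'gauge': [array([0.5302, 0.3173])], 'rack': [array([ 0.5307, -0.227 ]), array([ 0.5695, -0.2476]), array([ 0.4871, -0.2011])]}
 gauge face (183, array([0.5269, 0.3157, 0.0573]), array([-0.102, -0.812,  0.575]), np.float64(-97.18))
 rack -90 plate (120, array([ 0.4887, -0.3114,  0.0871]), array([0.218, 0.341, 0.915]), np.float64(57.4)) deck (245, array([ 0.4839, -0.288 ,  0.0698]), array([0.295, 0.479, 0.827]), np.float64(58.39))
 rack -105 plate (145, array([ 0.5228, -0.2549,  0.0737]), array([0.222, 0.303, 0.927]), np.float64(53.75)) deck (366, array([ 0.4884, -0.2869,  0.0667]), array([0.296, 0.48 , 0.826]), np.float64(58.35))
 rack -120 plate (524, array([ 0.518 , -0.2391,  0.0549]), array([0.253, 0.385, 0.887]), np.float64(56.65)) deck (485, array([ 0.4886, -0.2866,  0.0664]), array([0.3  , 0.481, 0.824]), np.float64(58.1))
 rack -135 plate (162, array([ 0.507 , -0.2602,  0.0563]), array([0.294, 0.456, 0.84 ]), np.float64(57.14)) deck (440, array([ 0.4861, -0.2844,  0.0658]), array([0.302, 0.487, 0.82 ]), np.float64(58.2))
 plunger 972 [ 0.4958 -0.0172  0.0535] [-0.125 -0.99
[... 1124 characters left out ...]
0, array([ 0.499 , -0.2921,  0.0659]), array([0.292, 0.481, 0.827]), np.float64(58.7))
 rack -135 plate (441, array([ 0.509 , -0.2612,  0.0697]), array([0.236, 0.249, 0.939]), np.float64(46.49)) deck (1523, array([ 0.4947, -0.3032,  0.0742]), array([0.299, 0.485, 0.822]), np.float64(58.3))
 plunger 742 [ 0.4952 -0.0278  0.0533] [0.129 0.992 0.011] mid [ 0.496  -0.0218  0.0534] 0.113 0.0583 ((494.7899475097656, -21.600269317626953), (113.02424621582031, 28.997350692749023), 82.97272491455078)
 plunger 768 [ 0.5743 -0.0325  0.0531] [-0.128 -0.992 -0.014] mid [ 0.5749 -0.0276  0.0532] 0.122 0.0586 ((574.1201171875, -27.48797607421875), (121.83210754394531, 28.40500831604004), 83.17953491210938)
```

```bash
cat >> meas.py <<'E'
def bed(az,o):
    a=np.radians(az); c,s=np.cos(np.radians(35)),np.sin(np.radians(35))
    x=np.array([np.cos(a)*c,np.sin(a)*c,s]); y=np.array([-np.sin(a),np.cos(a),0]); return np.stack([x,y,np.cross(x,y)],1),np.array(o)
E
python3 - <<'E'
from meas import *
P=lambda a:np.percentile(a,[1,50,99]).round(4) if len(a) else None
for k in("top","side"):
    p=load(k+"0.npz"); w=cloud(p); n=normals(w)
    R,o=bed(-121.6,[.5285,-.2258,.062]); b=(w-o)@R; nb=n@R
    box=(np.abs(b[...,0]-.05)<.09)&(np.abs(b[...,1])<.12)&(np.abs(b[...,2])<.06)
    f=box&(np.abs(nb[...,0])>.95)&(np.abs(b[...,0])<.01); print(k,"plate x",P(b[f][:,0]),"y",P(b[f][:,1]),"z",P(b[f][:,2]),f.sum())
    t=box&(np.abs(b[...,0]+.006)<.012)&(b[...,2]>.015); print(" platetop z",P(b[t][:,2]),"x",P(b[t][:,0]),"y",P(b[t][:,1]))
    d=box&(np.abs(nb[...,2])>.97)&(np.abs(b[...,2]+.037)<.01); print(" deck z",P(b[d][:,2]),"y",P(b[d][:,1]),d.sum())
    for X in(.016,.098):
        for s in(-.045,.045):
            m=box&(np.abs(b[...,0]-X)<.012)&(b[...,2]>-.028)&(np.abs(b[...,1]-s)<.035); q=b[m]; print("  notch",X,s,"x",P(q[:,0]),"y",P(q[:,1]),"z",P(q[:,2]),len(q))
    R,o=bed(-96.8,[.530,.319,.062]); b=(w-o)@R; nb=n@R
    box=(np.abs(b[...,0])<.03)&(np.abs(b[...,1])<.05)&(np.abs(b[...,2]+.01)<.05)
    f=box&(np.abs(nb[...,0])>.95)&(np.abs(b[...,0])<.01); print(" gface x",P(b[f][:,0]),"y",P(b[f][:,1]),"z",P(b[f][:,2]),f.sum())
    t=box&(b[...,2]>.015); print(" gtop z",P(b[t][:,2]),"x",P(b[t][:,0]),"y",P(b[t][:,1]))
E
```

```text
top plate x [-0.0018 -0.0003  0.0008] y [-0.0859 -0.0022  0.0854] z [-0.0373 -0.0093  0.0205] 786
 platetop z [0.0154 0.021  0.0243] x [-0.0123 -0.0051  0.0005] y [-0.0887 -0.0033  0.0879]
 deck z [-0.0409 -0.0377 -0.0343] y [-0.0856  0.0001  0.0847] 1663
  notch 0.016 -0.045 x [0.0111 0.0172 0.0209] y [-0.0701 -0.0441 -0.0217] z [-0.0265 -0.011  -0.0004] 188
  notch 0.016 0.045 x [0.0113 0.0175 0.0211] y [0.0199 0.0469 0.0693] z [-0.0272 -0.011  -0.0002] 181
  notch 0.098 -0.045 x [0.0935 0.0987 0.1026] y [-0.0699 -0.0434 -0.0206] z [-0.0273 -0.0108  0.0007] 201
  notch 0.098 0.045 x [0.0934 0.0987 0.1029] y [0.0197 0.0476 0.0692] z [-0.0249 -0.0106  0.0005] 195
 gface x [-0.0055  0.0008  0.0047] y [-0.0332 -0.0032  0.028 ] z [-0.0551 -0.0131  0.021 ] 478
 gtop z [0.0155 0.0227 0.0252] x [-0.0193 -0.0036  0.0031] y [-0.037  -0.0034  0.0313]
side plate x [-0.0024  0.0001  0.0024] y [-0.0861  0.0002  0.0859] z [-0.036  -0.0039  0.0188] 1659
 platetop z [0.0151 0.0198 0.0217] x [-0.012  -0.0005  0.0022] y [-0.0883  0.0058  0.0893]
 deck z [-0.0391 -0.038  -0.037 ] y [-0.0846  0.0076  0.0867] 3264
  notch 0.016 -0.045 x [0.0116 0.0201 0.0226] y [-0.0681 -0.0478 -0.0211] z [-0.0279 -0.0156 -0.0014] 356
  notch 0.016 0.045 x [0.0116 0.0203 0.0227] y [0.0215 0.0424 0.0689] z [-0.0278 -0.0157 -0.0016] 383
  notch 0.098 -0.045 x [0.0931 0.1021 0.1047] y [-0.0686 -0.0481 -0.0214] z [-0.0276 -0.0153 -0.0015] 467
  notch 0.098 0.045 x [0.0936 0.1023 0.1048] y [0.0217 0.0424 0.0688] z [-0.0278 -0.0154 -0.0017] 507
 gface x [-0.0095  0.0009  0.0058] y [-0.0336 -0.0049  0.0264] z [-0.0546 -0.0206  0.0168] 222
 gtop z [0.0151 0.0188 0.0227] x [-0.0129  0.0006  0.0061] y [-0.0375 -0.0057  0.0313]
```

```bash
cat > h.py <<'E'
from meas import *
from scipy.spatial.transform import Rotation as Ro
OFF=0.021
RACK=bed(-121.6,[.5285,-.2258,.062]); GAUGE=bed(-97,[.5272,.3194,.062])
def level(p): # pick frame: x along rod pointing -y-ish
    x=np.array([-.124,-.992,0]); x/=np.linalg.norm(x); z=np.array([0,0,1.]); return np.stack([x,np.cross(z,x),z],1),np.array(p)
PICK={1:level([.4961,-.0150,.042]),2:level([.5748,-.0272,.042])}
def pose(F,x=0,y=0,z=0,s=1,back=0):
    "TCP pose that puts the rod origin at (x,y,z) of frame F"
    R,o=F; tx=s*R[:,0]; tz=-R[:,2]
    q=Ro.from_matrix(np.stack([tx,np.cross(tz,tx),tz],1)).as_quat()
    return o+R@np.array([x,y,z])+OFF*tz, q
E
python3 - <<'E'
from h import *
from cell import r
for s in(1,-1):
    L=[("pick1",PICK[1],dict()),("pick1up",PICK[1],dict(z=.15)),("pick2",PICK[2],{}),("pick2up",PICK[2],dict(z=.15)),
     ("g_pre",GAUGE,dict(x=.11)),("g",GAUGE,dict(x=.05)),("a_pre",RACK,dict(x=.075,y=-.045,z=.09)),("a",RACK,dict(x=.05,y=-.045)),
     ("b_pre",RACK,dict(x=.075,y=.045,z=.09)),("b",RACK,dict(x=.05,y=.045))]
    for n,F,k in L:
        q=r.inverse_kinematics(*pose(F,s=s,**k)); print(s,n,None if q is None else np.round(q,2))
E
```

```text
1 pick1 None
1 pick1up None
1 pick2 None
1 pick2up None
1 g_pre [ 0.53  0.73  1.5  -0.48  1.35 -2.27]
1 g [ 0.59  0.83  1.4  -0.46  1.37 -2.23]
1 a_pre [-0.24  0.52  1.71 -0.63  1.19 -2.51]
1 a [-0.3   0.65  1.77 -0.71  1.02 -2.42]
1 b_pre [-0.29  0.66  1.47 -0.62  1.26 -2.61]
1 b [-0.33  0.76  1.53 -0.68  1.11 -2.53]
-1 pick1 [-0.12  0.59  1.93 -0.    0.63  0.  ]
-1 pick1up [-0.12  0.33  1.85 -0.    0.96  0.  ]
-1 pick2 [-0.13  0.68  1.72 -0.    0.74 -0.  ]
-1 pick2up [-0.13  0.46  1.64 -0.    1.03 -0.  ]
-1 g_pre [ 0.53  0.73  1.5  -0.48  1.35  0.87]
-1 g [ 0.59  0.83  1.4  -0.46  1.37  0.91]
-1 a_pre [-0.24  0.52  1.71 -0.63  1.19  0.63]
-1 a [-0.3   0.65  1.77 -0.71  1.02  0.73]
-1 b_pre [-0.29  0.66  1.47 -0.62  1.26  0.53]
-1 b [-0.33  0.76  1.53 -0.68  1.11  0.61]
```

```bash
cat >> h.py <<'E'
from cell import r
def go(F,**k): r.move_to(*pose(F,**k))
def lin(F,vel=.1,**k): p,q=pose(F,**k); r.move_linear(p,q,vel)
def fa(F,n=3): # outside force along the frame's axes, averaged
    f=[]
    for _ in range(n): f.append(r.get_obs()["contact_force"]); r.sleep(.02)
    return F[0].T@np.mean(f,0)
def press(F,x0,x1,lim,step=.001,**k):
    "advance down the frame's x from x0 until the axial force has risen by lim; returns x, force"
    lin(F,x=x0,vel=.06,**k); r.sleep(.3); f0=fa(F,5)
    x=x0
    while x>x1:
        x-=step; lin(F,x=x,vel=.02,**k); f=fa(F)-f0
        if f[0]>lim: break
    print("x",round(x,4),"df",f.round(1),"t",round(r.get_obs()["t"],1)); return x,f
def pick(n):
    r.set_gripper(.7,60); go(PICK[n],z=.1,s=-1); lin(PICK[n],s=-1,vel=.1)
    r.set_gripper(0,60); o=r.get_obs(); print("grip",o["opening"],o["finger_force"],o["t"])
    lin(PICK[n],z=.14,s=-1,vel=.15); o=r.get_obs(); print("lifted",o["opening"],o["contact_force"].round(1),o["t"])
E
python3 - <<'E'
from h import *
pick(1)
go(GAUGE,x=.11,s=-1)
press(GAUGE,.066,.044,5,s=-1)
print(r.get_obs()["tool_pos"],r.get_obs()["opening"])
p=r.get_image("side"); cv2.imwrite("pics/s1.png",cv2.resize(p["pixels"][100:280,150:390,::-1],None,fx=3,fy=3))
E
```

```text
grip 0.33285127429993305 58.25845956802368 5.0667
lifted 0.3329406654569447 [ 0.8  0.2 -7. ] 6.15
x 0.051 df [ 7.9 -2.   0.8] t 12.9
[0.52043101 0.2652329  0.07445851] 0.3319473069788768
```

View pics/s1.png

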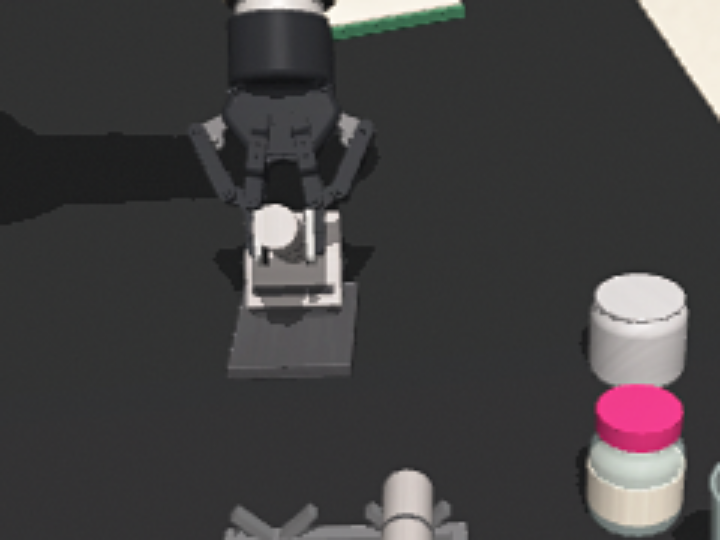

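The rod went in to x = 51 mm, so its +y end is chamfered. The crop agrees: the free end at (275,227) is a full flat disc. I'll rack it without turning.

```bash
cat >> h.py <<'E'
def rackit(y,s):
    lin(GAUGE,x=.12,s=s0(),vel=.12)
    go(RACK,x=.070,y=y,z=.07,s=s); lin(RACK,x=.068,y=y,z=.02,s=s,vel=.1); f0=fa(RACK)
    for z in(.012,.008,.005,.003,.0015):
        lin(RACK,x=.066,y=y,z=z,s=s,vel=.03); f=fa(RACK)-f0
        if f[2]>8: break
    print("z",z,f.round(1)); return press(RACK,.064,.046,12,y=y,z=z,s=s),z
def s0(): # present sense of the tool about the gauge frame
    return 1 if Ro.from_quat(r.get_obs()["ee_rot"]).as_matrix()[:,0]@GAUGE[0][:,0]>0 else -1
E
python3 - <<'E'
from h import *
print(rackit(-.045,-1))
p=r.get_image("side"); cv2.imwrite("pics/s2.png",cv2.resize(p["pixels"][280:480,120:380,::-1],None,fx=3,fy=3))
E
```

```text
z 0.0015 [-0.1  0.6 -0.1]
x 0.049 df [16.6 -1.2 -2.4] t 22.8
((0.04899999999999999, array([16.60736583, -1.23255948, -2.38004869])), 0.0015)
```

View pics/s2.png

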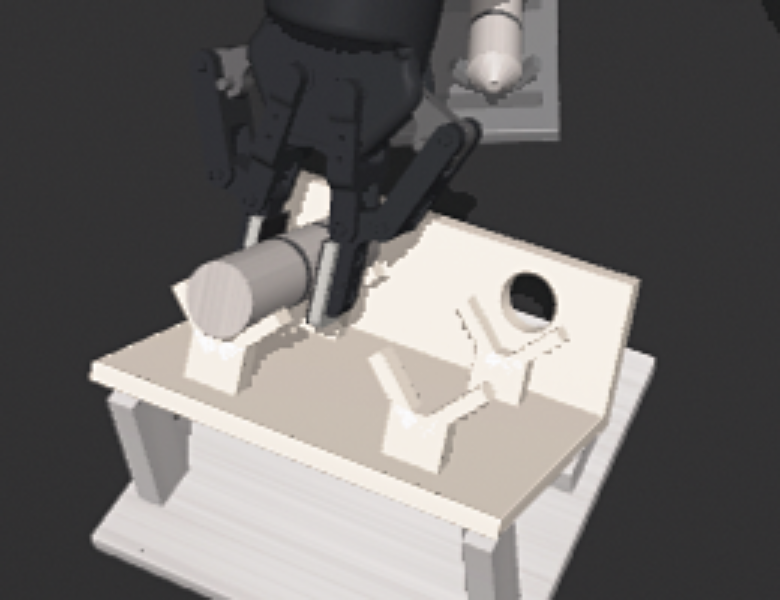

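The rod lies in the notches at (225,295) with its nose in the hole. The other rod's taper shows at (492,75), its -y end. Letting go, checking the seat by depth, then fetching the other.

```bash
cat >> h.py <<'E'
def release(x,y,z,s):
    r.set_gripper(.6); lin(RACK,x=x,y=y,z=z+.08,s=s,vel=.15)
def check(y):
    for k in("top","side"):
        b=(cloud(r.get_image(k))-RACK[1])@RACK[0]
        q=b[(np.abs(b[...,1]-y)<.017)&(b[...,2]>.004)&(b[...,2]<.02)&(b[...,0]>.01)&(b[...,0]<.14)]
        print(k,len(q),"x end",np.percentile(q[:,0],99).round(4),"y",np.median(q[:,1]).round(4),"top z",np.percentile(q[:,2],98).round(4)," z low/high half",[np.percentile(q[m][:,2],95).round(4) for m in (q[:,0]<.05,q[:,0]>.07)])
E
python3 - <<'E'
from h import *
release(.049,-.045,.0015,-1)
go(PICK[2],z=.1,s=-1)
check(-.045); print(r.get_obs()["t"])
E
```

```text
top 830 x end 0.1098 y -0.0463 top z 0.016  z low/high half [np.float64(0.0154), np.float64(0.0154)]
side 792 x end 0.1116 y -0.0385 top z 0.0143  z low/high half [np.float64(0.0142), np.float64(0.0141)]
24.8
```

The first rod is home: its free end is at 110–111 mm, as it should be, and it lies level in the bed. Now the second, feeling its -y end, which looks tapered.

Run:
```python
from h import *
pick(2)
go(GAUGE,x=.11,s=1)
x,f=press(GAUGE,.066,.044,5,s=1)
if x<.054:
    print(rackit(.045,1))
    p=r.get_image("side"); cv2.imwrite("pics/s3.png",cv2.resize(p["pixels"][280:480,120:380,::-1],None,fx=3,fy=3))
```

```text
grip 0.3327394468587389 58.48856806755066 26.8333
lifted 0.3302396639807005 [ 0.5  0.3 -6.2] 27.9167
x 0.052 df [ 7.2 -1.3  0.6] t 35.3
z 0.0015 [ 0.1 -0.  -0.5]
x 0.05 df [15.7 -2.1 -1.6] t 45.1
((0.04999999999999999, array([15.65455955, -2.12198418, -1.58248057])), 0.0015)
```

View pics/s3.png

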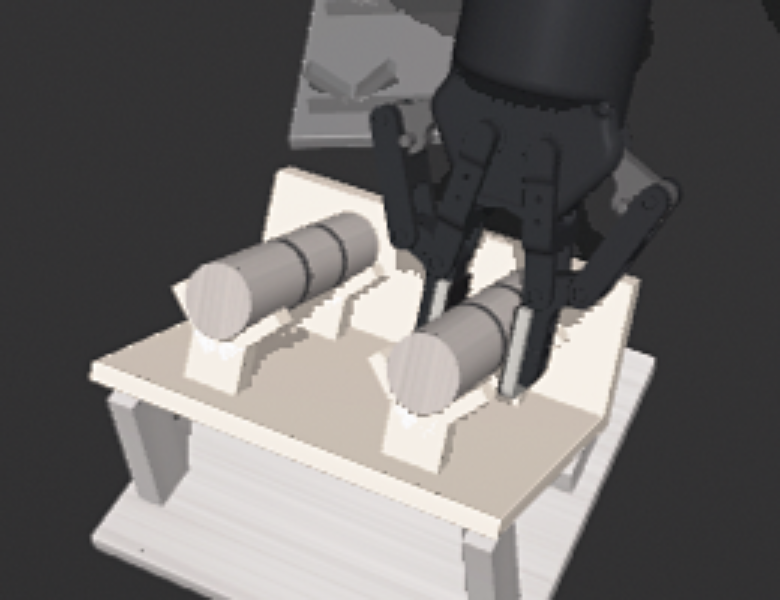

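The second rod's end went in to 52 mm, so it is the chamfered one. Both rods lie alike, at (225,300) and (430,370), each nose in its hole. Letting go and checking.

Run:
```python
from h import *
release(.05,.045,.0015,1)
go(PICK[2],z=.18,s=-1)
check(-.045); check(.045); print(r.get_obs()["t"])
```

```text
Traceback (most recent call last):
  File "h.py", line 47, in check
    print(k,len(q),"x end",np.percentile(q[:,0],99).round(4),"y",np.median(q[:,1]).round(4),"top z",np.percentile(q[:,2],98).round(4)," z low/high half",[np.percentile(q[m][:,2],95).round(4) for m in (q[:,0]<.05,q[:,0]>.07)])
                                                                                                                                                          ~~~~~~~~~~~~~^^^^^^^^^^^^^^
IndexError: index -1 is out of bounds for axis 0 with size 0
```

Run:
```python
from h import *
go(PICK[2],z=.1,s=-1)
for y in(-.045,.045):
    try: check(y)
    except IndexError as e: print(e)
print(r.get_obs()["t"])
p=r.get_image("side"); cv2.imwrite("pics/s4.png",p["pixels"][:,:,::-1])
```

```text
top 826 x end 0.1097 y -0.0466 top z 0.0159  z low/high half [np.float64(0.0153), np.float64(0.0155)]
side 786 x end 0.1117 y -0.0386 top z 0.0144  z low/high half [np.float64(0.0143), np.float64(0.014)]
top 927 x end 0.1101 y 0.042 top z 0.0161  z low/high half [np.float64(0.0156), np.float64(0.015)]
side 838 x end 0.1118 y 0.0502 top z 0.0141  z low/high half [np.float64(0.014), np.float64(0.0138)]
49.0167
```

View pics/s4.png

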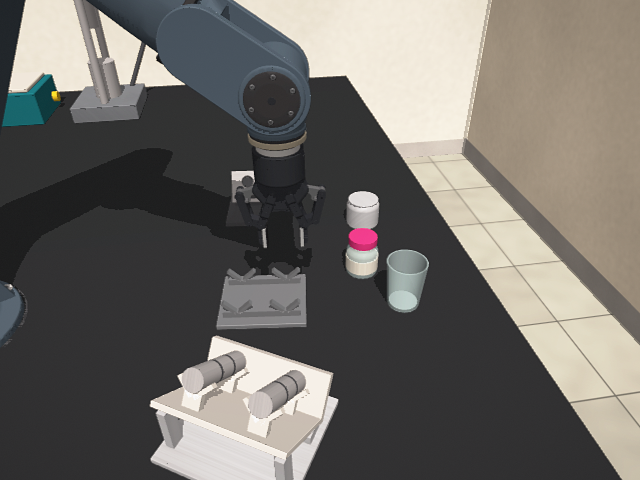

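Both rods lie home in the rack at (213,370) and (277,393), with the bystanders untouched and the gripper clear. Handing in.

```bash
python3 -c "
from cell import r
print(r.hand_in())"
```

```text
the job is handed in; nothing more can be done
None
```

Each plunger was felt in the test bore, then racked chamfered end down, pushed home and let go; the jar, beaker and tin were not touched, and the job is handed in (49 s of the 72 s used; no verdict came back).

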